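# Hold the tea strainer over the sugared cup

### The arm

A 7-joint arm with a two-finger parallel gripper is mounted at the origin on the work surface. World frame = base frame: x ahead of the robot, y to its left, z up, the work surface at z = 0. Lengths are in m, angles in rad, forces in N, time in s.
With the tool pointing down it reaches from about 0.4 to 0.85 m from the base axis. Payload 10.4 kg.
Tool frame: the origin (TCP) lies midway between the tips of the shut fingers; the grasp point (between the pads) lies 19 mm behind it; z points along the fingers, y is the line along which they close (so a half turn about z gives the same grasp; the last joint's range is limited). The gripper opens to 87 mm and grips with 3 to 60 N. Pads are 19 mm wide; open, the fingers measure 117 mm over their backs; the gripper's body (75 mm by 190 mm) begins 51 mm behind the grasp point.
Start: joints at [1.308, 0.332, -0.065, 1.46, 0.022, 1.35, -0.088], TCP at [0.148, -0.607, 0.223] pointing down, gripper open.
Joint ranges: [-2.6, 2.6], [-0.5, 2.12], [-1.47, 1.34], [0.16, 2.42], [-1.27, 4.41], [0.06, 2.06], [-2.6, 2.6]. Speed limits (rad/s): [2.22, 2.22, 2.79, 2.79, 3.14, 3.14, 3.14].

### API

Orientations are given as a unit quaternion [x, y, z, w].
In Python, from bench import r gives the robot as it stands.
- The arm moves only by the tool arm_command, never from a script. Its argument "moves" is one flat list of numbers, 4 for each row, row after row: the shift along the tool's x, y, z in cm, then the turn about the tool's z in degrees. A call has 1 to 12 rows; each row shifts and turns the commanded pose from where the row before left it, along the tool's axes as they then stand; what a row does not reach is not made up. A row lasts 1/12 s, in which the tool goes at most 41.7 mm and 7.16 degrees, less where a joint would pass 70% of its speed; a pose out of reach is approached as far as the arm can. A call with a gripper value outside its range is refused whole. "fingers" is the opening in per cent of the stroke, from 0 (shut) to 100 (fully open), set as the call begins (left out, the last holds). The fingers move at their own pace and stop on an object; "squeeze" is the grip in N (left out, the last holds). Time passes only in rows, so rows that do not move let the fingers close. It gives the time, the measured TCP pose, the force, the opening and the grip force at its end, in the units of the state.
- r.read_state(): the state, without advancing time (a new reading comes with each control period).
- r.camera(name): name is "scene" or "side" or "wrist"; returns the picture (400x640x3 uint8, red, green, blue); there is no depth.
- r.camera_info(name): a dict with "fx", "fy", "cx", "cy" (pixels), "origin" and "attitude" of the camera in the world. Camera axes: x right, y up, looking along -z (the intrinsics and any distortion apply to the point x, -y, -z); pixel columns grow to the right and rows downward; lengths in m; the calibration is good to about 2 mm. A picture is of the moment at which its call begins: read the wrist's pose just before it. camera_info takes no time and is no camera call; for the wrist camera it gives the pose at the moment of the call.
- r.close_job(): hands the job in; it is judged then, once.
The state is a dict: "time": time; "joint_positions": joint angles; "joint_vel": joint speeds; "joint_torque": joint torques, N m; "ee_pos": TCP position; "eef_rot": TCP orientation; "ft_force": force on the tool from outside, world axes, zero at the start; "torque": the same for the moment, N m; "width": finger opening in m; "grip_force": force on a finger pad.
Only numpy, scipy, OpenCV 4.12 (cv2) and the standard library are available. Lean on these libraries where they do the work, as an engineer would, in place of code of your own. Each camera call takes 0.05 s, during which the arm holds its last target. There are 200 camera calls.

### The job

Tea is about to be poured through the strainer into the cup that has the sugar lump in it; the other cup has its own infuser and needs no straining. Pick the strainer spoon up off the table by its balance point and, keeping it level all the way, hold its bowl centred over the mouth of the sugared cup about 3 cm above the rim. Finish still holding it there, level and still; do not touch the cups or shift anything else on the table.

Things in the scene. Friction and masses are not known exactly. Their poses are not given: they have to be found in the camera images.
- spoon: Steel strainer spoon, 271 mm long, 0.13-0.21 kg, lying level on its flat-bottomed bowl and a stud under its tail. Origin: centre of the bowl's underside; z up; handle along its -x. Bowl 26 mm high, 72 mm wide at the rim, 54 mm below, dark perforations; it is the heavy end. Bare bar from the rim to x=-127 mm, then a dark wooden grip to x=-235 mm, 18 mm wide, 15 to 28 mm up; stud at x=-222 mm.
- spoon_balance (a point): The spoon's balance point, in the middle of its bare steel bar, 62 mm from the bowl's centre towards the tail (x=-62 mm), 22 mm above the bowl's underside. The bar here is 10 mm wide (y) and 8 mm tall, 18 to 26 mm above the table as the spoon lies. Axes as the spoon's.
- cup_a: Amber glass cup, standing mouth up, loose: 80 mm high, 84 mm across at the rim, wall 4 mm, no handle. Origin: centre of its underside, z up. It holds either the sugar lump or the infuser.
- cup_b: The second amber glass cup, the same as cup_a in every way. It holds whichever of the two cup_a does not.
- sugar: Off-white sugar lump, 22 x 22 x 18 mm, lying on the floor of one of the two cups (either one). Origin: centre of its underside.
- infuser: Steel tea infuser standing upright on the floor of the other cup: an egg-shaped body 36 mm across and 38 mm high, with a thin stem on top ending in a 16 mm disc; 104 mm high in all, so its top stands about 29 mm above that cup's rim. Origin: centre of its underside.
- kettle: Bystander, fixed: white plastic electric kettle on a black round base with a rocker switch, 220 mm high, base 176 mm across, handle reaching 133 mm out along its +y. Origin: centre of its underside.
- canister: Bystander: closed steel canister with a wooden lid, 94 mm across, 141 mm high. Origin: centre of its underside.
- dish: Bystander: blue ceramic dish, 130 mm across, 32 mm high. Origin: centre of its underside.
- orange: Bystander: an orange with a leaf, 72 mm across, 74 mm high. Origin: its underside.
- creamer: Bystander: small white ceramic jug with a handle on its +y side, 60 mm across, 55 mm high. Origin: centre of its underside.
- teaspoon: Bystander: plain teaspoon lying on the table, 130 mm long along its own x, no perforated bowl. Origin: on its underside.
- sugar_bowl: Bystander: small white ceramic bowl, 90 mm across, 45 mm high. Origin: centre of its underside.
Mind the look-alikes: they are no part of the job. Leave any green or purple look-alike of the cup_a alone.

How it is judged:
On the way:
1. the strainer spoon is off the table, level, held at its balance point (x of the grasp point in the frame of spoon between -0.082 and -0.042 m and contact force between spoon and the fingers above 1 N and height (world z) of spoon above 0.04 m and angle between spoon's own z axis and vertical below 0.15 rad), for 0.2 s.
At the end, for the whole second after the job is handed in: Fingers grip the spoon within 20 mm (along the handle) of the balance point; spoon still, level within 0.12 rad, bowl centre within 16 mm of the axis of the cup holding the sugar, underside 10 to 55 mm above its rim; both cups upright, sugar still in its cup (x of the grasp point in the frame of spoon between -0.082 and -0.042 m and contact force between spoon and the fingers above 1 N and ((horizontal distance between sugar and cup_a below 0.035 m and horizontal distance between spoon and cup_a below 0.016 m and z of spoon in the frame of cup_a between 0.09 and 0.135 m and height (world z) of sugar below 0.03 m) or (horizontal distance between sugar and cup_b below 0.035 m and horizontal distance between spoon and cup_b below 0.016 m and z of spoon in the frame of cup_b between 0.09 and 0.135 m and height (world z) of sugar below 0.03 m)) and angle between spoon's own z axis and vertical below 0.12 rad and linear speed of spoon below 0.02 m/s and angular speed of spoon below 0.15 rad/s and angle between each of cup_a, cup_b's own z axis and vertical below 0.1 rad); the arm keeps its last pose, push and grip.
It fails at once if the strainer spoon is tipped by more than 0.35 rad on the way (angle between spoon's own z axis and vertical above 0.35 rad).
It fails at once if a cup is touched by the spoon or the robot with more than 0.5 N (contact force between any of cup_a, cup_b and spoon above 0.5 N or contact force between any of cup_a, cup_b and the arm above 0.5 N or contact force between any of cup_a, cup_b and the fingers above 0.5 N).
It fails at once if a cup is shifted by more than 15 mm (distance of any of cup_a, cup_b from where it was at the start of the episode above 0.015 m).
It fails at once if another thing on the table is shifted by more than 25 mm (distance of any of kettle, canister, dish, orange, creamer, teaspoon, sugar_bowl from where it was at the start of the episode above 0.025 m).
It also fails if it takes over 42 s, if anything falls off the work surface, if the arm or the gripper's body presses on something with over 40 N, if the wrist force passes 120 N, or if a joint passes its speed limit or range.

## Working session

There is one attempt and no reset: what is moved stays moved. The work goes in short steps, Python scripts to look and compute and a tool call to move; the robot and the scene stay as the last step left them, time stands still between calls to the robot, and variables do not carry over. Pictures are saved under pics/ and viewed, at most 10 in all, crops included, and the job is handed in when it is done.

Besides the shell and the picture viewer there is one more tool, called after "Request:" as name(argument=value, ...) on one line, values as JSON. arm_command: Moves the arm, as the interface text tells. Its arguments: {"type":"object","properties":{"moves":{"type":"array"},"fingers":{"type":"number"},"squeeze":{"type":"number"}},"required":["moves"]}

```bash
mkdir -p pics; python3 - <<'E'
from bench import r
import cv2,numpy as np
s=r.read_state();print(s['time'],s['ee_pos'],s['eef_rot'],s['width'])
for n in("scene","side","wrist"):
    i=r.camera_info(n);print(n,i);im=r.camera(n);cv2.imwrite(f'pics/{n}0.png',im[:,:,::-1])
E
```

```text
0.0 [ 0.14832567 -0.60672618  0.22172897] [ 9.92819375e-01  1.19620802e-01 -1.24014131e-04 -7.33236913e-04] 0.08737192803141366
scene {'fx': 406.760319508852, 'fy': 406.760319508852, 'cx': 319.1277864249791, 'cy': 210.40808021252676, 'origin': array([1.3043229 , 0.79670064, 0.77375977]), 'attitude': array([0.17534765, 0.42109125, 0.81848742, 0.3493046 ])}
side {'fx': 406.83526930984095, 'fy': 406.83526930984095, 'cx': 314.92977633546536, 'cy': 200.2731190776499, 'origin': array([0.12073103, 0.74901573, 0.77754222]), 'attitude': array([-0.11145913,  0.38521628,  0.88247859, -0.24579834])}
wrist {'fx': 302.31867527590225, 'fy': 302.31867527590225, 'cx': 315.77055840317956, 'cy': 195.6633592592033, 'origin': array([ 0.21967778, -0.58966466,  0.38346776]), 'attitude': array([-0.10620628,  0.08484422, -0.61127903,  0.77965353])}
```

View pics/scene0.png

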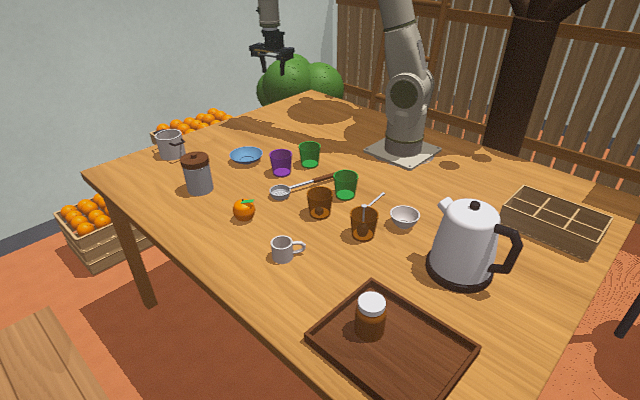

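View pics/side0.png

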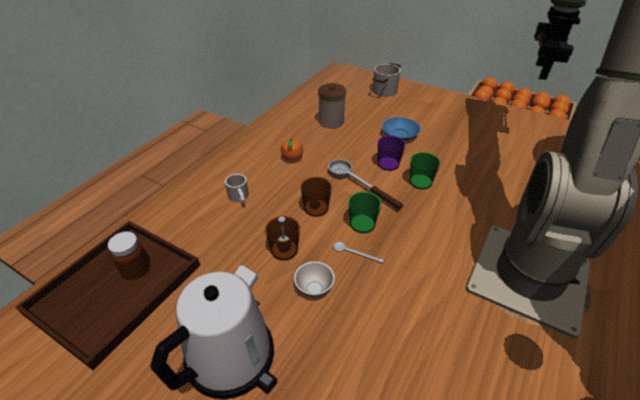

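The scene view shows amber cups at (319,202) and (364,222). The second has the infuser stem, so the first should hold the sugar. The spoon's bowl is at (279,192) and its grip ends near (335,177). In the side view the bowl is at (340,170), the grip end at (400,206), and the sugared cup at (316,197). Next I'll look at zoomed crops.

```bash
cat >h.py <<'E'
import numpy as np,cv2
from scipy.spatial.transform import Rotation as R
def ray(i,p):
    d=np.array([(p[0]-i['cx'])/i['fx'],-(p[1]-i['cy'])/i['fy'],-1.])
    return np.array(i['origin']),R.from_quat(i['attitude']).apply(d)
def onz(i,p,z):
    o,d=ray(i,p);return o+d*(z-o[2])/d[2]
def proj(i,P):
    q=R.from_quat(i['attitude']).inv().apply(np.array(P)-i['origin'])
    return np.array([i['cx']-i['fx']*q[...,0]/q[...,2],i['cy']+i['fy']*q[...,1]/q[...,2]]).T
E
python3 - <<'E'
import cv2,numpy as np
a=cv2.imread('pics/scene0.png')[140:260,250:410];b=cv2.imread('pics/side0.png')[140:270,250:420]
a=cv2.resize(a,(640,480),interpolation=3)[:,:];b=cv2.resize(b,None,fx=4,fy=4,interpolation=3)
cv2.imwrite('pics/ca.png',a);cv2.imwrite('pics/cb.png',b)
E
```

```text
(no output)
```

View pics/ca.png

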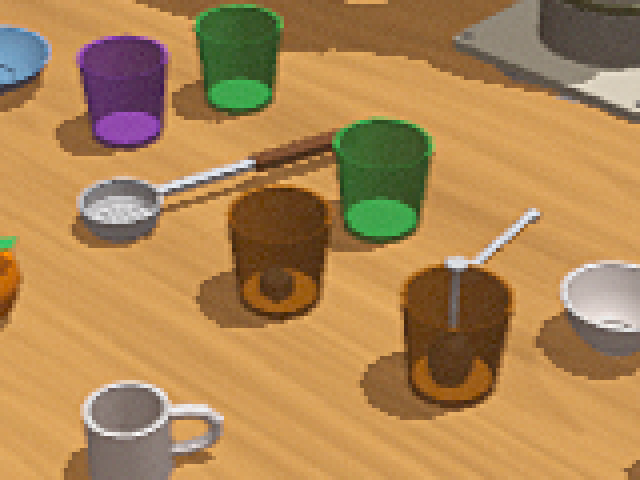

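View pics/cb.png

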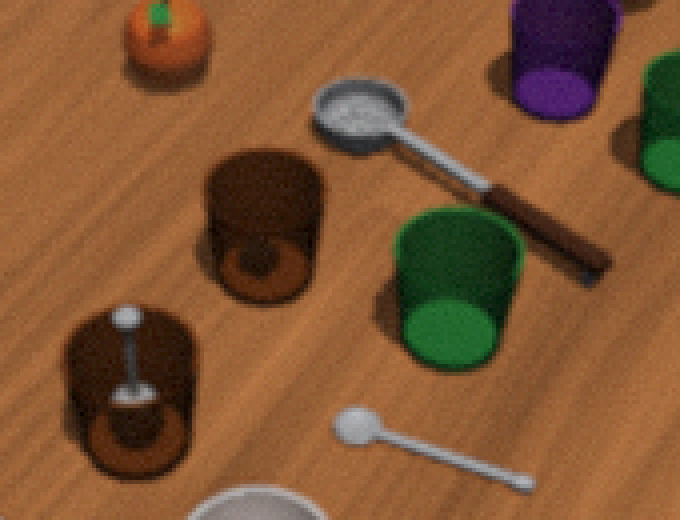

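The sugar, a small block, is in the amber cup nearest the spoon: rim centre at about (279,213) in the scene crop and (265,187) in the side crop. The other amber cup has the infuser. The spoon bowl rim centre is at (121,197) and (361,106). The bar meets the grip at (255,165) and (490,190).

```bash
python3 - <<'E'
from bench import r
from h import *
a,b=r.camera_info('scene'),r.camera_info('side')
f=lambda p,o:(o+0*0+np.array(p)/4-.4+0)
P={'cup':((279,213),(265,187),.08),'infcup':((457,296),(131,352),.08),'greenN':((383,148),(459,245),.08),'bowl':((121,197),(361,106),.026),'grip0':((255,165),(490,190),.022),
'tail':((338,143),(603,265),.024),'purple':((123,62),(567,10),.08),'cupfloor':((278,290),(265,270),.004),'tsA':((535,213),(355,425),.005),'tsB':((535,213),(530,482),.005)}
for k,(p,q,z) in P.items():
    p=np.array([250,140])+np.array(p)/4-.4;q=np.array([250,140])+np.array(q)/4-.4
    o1,d1=ray(a,p);o2,d2=ray(b,q);t=np.linalg.lstsq(np.c_[d1,-d2],o2-o1,rcond=None)[0]
    X=(o1+d1*t[0]+o2+d2*t[1])/2
    print(k,onz(a,p,z).round(3),onz(b,q,z).round(3),'tri',X.round(3))
s=r.read_state();print(R.from_quat(s['eef_rot']).as_matrix().round(3))
E
```

```text
cup [0.546 0.059 0.08 ] [0.544 0.059 0.08 ] tri [0.545 0.057 0.079]
infcup [0.536 0.228 0.08 ] [0.534 0.227 0.08 ] tri [0.535 0.226 0.079]
greenN [0.417 0.053 0.08 ] [0.41  0.044 0.08 ] tri [0.41  0.045 0.077]
bowl [ 0.561 -0.114  0.026] [ 0.563 -0.111  0.026] tri [ 0.563 -0.111  0.027]
grip0 [ 0.442 -0.072  0.022] [ 0.44  -0.077  0.022] tri [ 0.44  -0.075  0.022]
tail [ 0.366 -0.042  0.024] [ 0.341 -0.044  0.024] tri [ 0.346 -0.06   0.008]
purple [ 0.464 -0.216  0.08 ] [ 0.455 -0.229  0.08 ] tri [ 0.455 -0.228  0.076]
cupfloor [0.545 0.056 0.004] [0.544 0.059 0.004] tri [0.545 0.057 0.004]
tsA [0.313 0.139 0.005] [0.423 0.15  0.005] tri [0.398 0.198 0.07 ]
tsB [0.313 0.139 0.005] [0.311 0.136 0.005] tri [0.311 0.137 0.004]
[[ 0.971  0.238 -0.   ]
 [ 0.238 -0.971  0.001]
 [-0.    -0.001 -1.   ]]
```

Request:
arm_command(moves=[0,0,0,6.2,0,0,0,6.2,0,0,0,6.2,0,0,0,6.2,0,0,0,6,1.2,-3.7,0,0,1.2,-3.7,0,0,1.2,-3.7,0,0,1.2,-3.7,0,0,1.2,-3.7,0,0,1.2,-3.7,0,0,1.2,-3.7,0,0], fingers=100, squeeze=30)

```text
time: 1.15
ee_pos: [0.3054, -0.3824, 0.2225]
eef_rot: [0.989, -0.148, -0.0, 0.0]
ft_force: [1.6, -0.2, -0.2]
width: 0.0872
grip_force: 0.0
```

Request:
arm_command(moves=[1.2,-3.7,0,0,1.2,-3.7,0,0,1.2,-3.7,0,0,1.2,-3.7,0,0,1.2,-3.7,0,0,1.2,-3.7,0,0,1.2,-3.7,0,0,1.2,-3.7,0,0,1.2,-3.7,0,0,0,0,0,0,0,0,0,0,0,0,0,0])

```text
time: 2.15
ee_pos: [0.5053, -0.0979, 0.2222]
eef_rot: [0.989, -0.148, -0.0, 0.0]
ft_force: [-0.0, -1.4, 0.6]
width: 0.0869
grip_force: 0.0
```

```bash
python3 - <<'E'
from bench import r
from h import *
import pickle
s=r.read_state();i=r.camera_info('wrist');im=r.camera('wrist')
pickle.dump((s,i,im),open('w1.pkl','wb'))
print(s['time'],s['ee_pos'],R.from_quat(s['eef_rot']).as_matrix().round(3),s['width'],s['ft_force'])
cv2.imwrite('pics/w1.png',im[:,:,::-1])
for n,P in dict(bowl=[.562,-.112,.026],bal=[.503,-.094,.022],grip0=[.441,-.075,.022],cup=[.545,.058,.08],purple=[.457,-.225,.08]).items(): print(n,proj(i,P).round())
E
```

```text
2.15 [ 0.50534419 -0.09792795  0.22218071] [[ 0.956 -0.293 -0.001]
 [-0.293 -0.956 -0.   ]
 [-0.001  0.    -1.   ]] 0.08690432913414547 [-0.00197045 -1.42236156  0.55659803]
bowl [313. 124.]
bal [313. 176.]
grip0 [313. 226.]
cup [161. 192.]
purple [446. 193.]
```

View pics/w1.png

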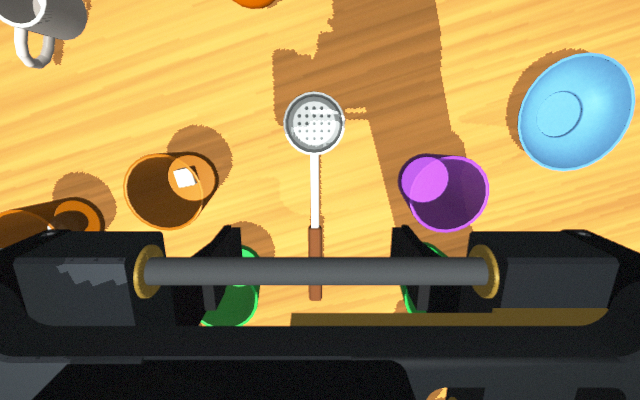

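The wrist view confirms the white sugar lump in the amber cup at (185,178). The bowl is at (314,123), the bar runs straight down column 315 to the grip at (315,228), and the purple rim centre is near (446,194).

```bash
python3 - <<'E'
from h import *
import pickle
s,i,im=pickle.load(open('w1.pkl','rb'))
T=s['ee_pos'];M=R.from_quat(s['eef_rot']).as_matrix()
h=cv2.cvtColor(im,cv2.COLOR_RGB2HSV)
def show(n,p,z):
    X=onz(i,p,z);print(n,np.round(p,1),X.round(4),'tool cm',(M.T@(X-T)*100).round(2))
# purple and amber masks
mp=((h[...,0]>130)&(h[...,0]<160)&(h[...,1]>90)).astype(np.uint8)
ys,xs=np.nonzero(mp);print('purple',xs.min(),xs.max(),ys.min(),ys.max())
ma=((h[...,0]>8)&(h[...,0]<22)&(h[...,1]>185)&(h[...,2]<235)).astype(np.uint8);ma[:,:110]=0;ma[:,225:]=0;ma[:140]=0;ma[235:]=0
ma=cv2.morphologyEx(ma,cv2.MORPH_OPEN,np.ones((3,3)))
ys,xs=np.nonzero(ma);print('amber',xs.min(),xs.max(),ys.min(),ys.max())
g=cv2.cvtColor(im,cv2.COLOR_RGB2GRAY);
c=cv2.HoughCircles(cv2.medianBlur(g[:,100:500],3),cv2.HOUGH_GRADIENT,1,20,param1=120,param2=18,minRadius=26,maxRadius=48)
print((c[0]+[100,0,0])[:8])
# bar centre lines
for y in (165,180,195,210):
    x=np.nonzero((h[y,300:330,1]<60)&(g[y,300:330]>120))[0]+300; print(y,x.min(),x.max())
    show('bar',(x.mean(),y),.026)
show('bowl',(314.5,123.5),.026);show('purpleEdge',(403,194),.08);show('cup',(166,192),.08);show('grip0',(315,227.5),.024)
E
python3 -c "
import cv2;a=cv2.imread('pics/w1.png')[80:240,110:500];cv2.imwrite('pics/w1c.png',cv2.resize(a,None,fx=2,fy=2,interpolation=3))"
```

```text
purple 0 637 154 399
amber 128 217 153 227
[[167.5        184.5         45.20000076]
 [446.5        189.5         38.5       ]
 [313.5        123.5         28.10000038]
 [194.5        173.5         26.79999924]
 [427.5        182.5         29.89999962]
 [171.5        274.5         34.59999847]
 [224.5        298.5         29.70000076]]
165 310 318
bar [314. 165.] [ 0.5166 -0.0992  0.026 ] tool cm [ 1.13 -0.22 19.62]
180 310 318
bar [314. 180.] [ 0.499  -0.0938  0.026 ] tool cm [-0.71 -0.22 19.62]
195 311 318
bar [314.5 195. ] [ 0.4808 -0.0889  0.026 ] tool cm [-2.6  -0.16 19.62]
210 311 318
bar [314.5 210. ] [ 0.4623 -0.0832  0.026 ] tool cm [-4.54 -0.16 19.62]
bowl [314.5 123.5] [ 0.5625 -0.114   0.026 ] tool cm [ 5.95 -0.15 19.61]
purpleEdge [403 194] [ 0.4692 -0.182   0.08  ] tool cm [-0.98  9.09 14.22]
cup [166 192] [0.5434 0.0533 0.08  ] tool cm [ -0.78 -15.58  14.21]
grip0 [315.  227.5] [ 0.439  -0.0767  0.024 ] tool cm [-6.95 -0.1  19.82]
```

View pics/w1c.png

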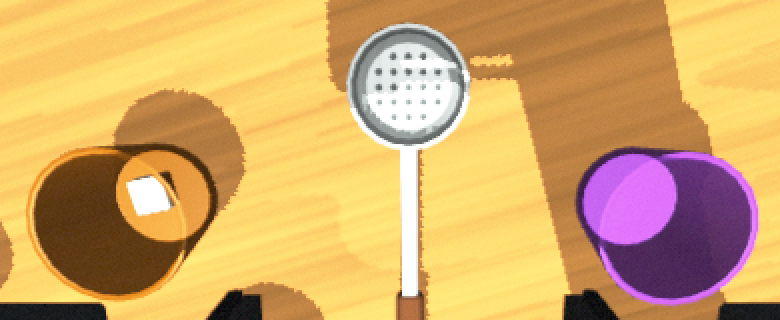

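The crop shows the amber rim centre at about (163,191.5) and the purple rim's left edge at about 409 in full-picture pixels. The gripper body clears purple by about 4 mm and the amber cup by about 2 cm. I'll descend with a small correction.

Request:
arm_command(moves=[-0.3,-0.2,2,0,0,0,3,0,0,0,3,0,0,0,3,0,0,0,3,0,0,0,2,0,0,0,1,0,0,0,0,0,0,0,0,0])

```text
time: 2.95
ee_pos: [0.5035, -0.0955, 0.0532]
eef_rot: [0.989, -0.149, 0.0, 0.0]
ft_force: [0.5, -0.9, 1.1]
width: 0.0871
grip_force: 0.0
```

```bash
python3 - <<'E'
from bench import r
from h import *
s=r.read_state();i=r.camera_info('wrist');im=r.camera('wrist');T=s['ee_pos'];M=R.from_quat(s['eef_rot']).as_matrix()
print(s['time'],T,M.round(3)[0],s['ft_force'])
cv2.imwrite('pics/w2.png',im[:,:,::-1])
for p in((T+M@[0,0,.0]),): print(proj(i,p))
E
```

```text
2.95 [ 0.5035095  -0.09550369  0.05317055] [ 0.956 -0.295  0.   ] [ 0.48727895 -0.85697987  1.08392348]
[315.62907631 242.3075346 ]
```

View pics/w2.png

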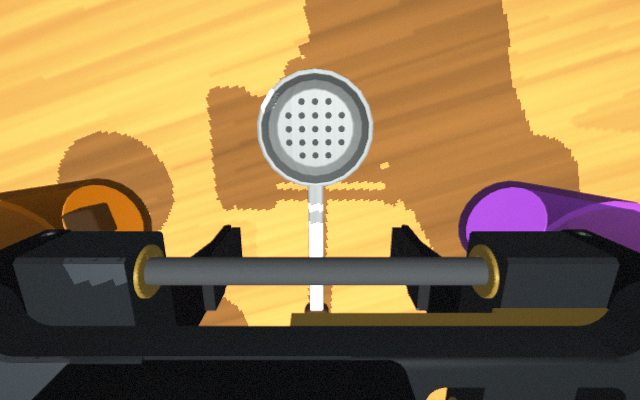

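The wrist picture shows the bar at column 316, matching the TCP column of 315.6, with the bowl at (315,127). The alignment is good, so I'll lower and close.

Request:
arm_command(moves=[0,0,1.5,0,0,0,1.2,0,0,0,0.9,0,0,0,0.7,0,0,0,0,0,0,0,0,0,0,0,0,0])

```text
time: 3.58
ee_pos: [0.5038, -0.0947, 0.01]
eef_rot: [0.989, -0.148, 0.0, 0.0]
ft_force: [-0.4, 0.4, -0.6]
width: 0.0871
grip_force: 0.0
```

Request:
arm_command(moves=[0,0,0,0,0,0,0,0,0,0,0,0,0,0,0,0,0,0,0,0,0,0,0,0,0,0,0,0,0,0,0,0,0,0,0,0,0,0,0,0,0,0,0,0], fingers=0, squeeze=40)

```text
time: 4.5
ee_pos: [0.5034, -0.0947, 0.0095]
eef_rot: [0.989, -0.148, 0.0, 0.0]
ft_force: [-0.4, 0.4, -0.3]
width: 0.0215
grip_force: 0.0
```

Still closing; continue, then lift gently.

Request:
arm_command(moves=[0,0,0,0,0,0,0,0,0,0,0,0,0,0,0,0,0,0,0,0,0,0,0,0,0,0,0,0], squeeze=45)

```text
time: 5.08
ee_pos: [0.5034, -0.0948, 0.0095]
eef_rot: [0.989, -0.148, 0.0, 0.0]
ft_force: [0.3, -0.3, -0.3]
width: 0.0095
grip_force: 45.0
```

Request:
arm_command(moves=[0,0,-0.3,0,0,0,-0.7,0,0,0,-1,0,0,0,-1,0,0,0,-1,0,0,0,-1,0,0,0,-0.6,0,0,0,-0.3,0,0,0,0,0,0,0,0,0])

```text
time: 5.92
ee_pos: [0.5033, -0.0948, 0.0684]
eef_rot: [0.989, -0.148, -0.0, 0.0]
ft_force: [-1.0, -0.7, -1.6]
width: 0.0091
grip_force: 45.0
```

```bash
python3 - <<'E'
from bench import r
from h import *
s=r.read_state();print(s['time'],s['ee_pos'],s['ft_force'],s['torque'],s['width'],s['grip_force'])
im=r.camera('side');w=r.camera('wrist');b=r.camera('scene')
a=cv2.resize(im[110:250,250:450],(800,560))
cv2.imwrite('pics/s2.png',np.vstack([a[:300],np.hstack([cv2.resize(w[60:330,200:440],(400,300)),cv2.resize(b[130:250,220:380],(400,300),interpolation=2)])])[:,:,::-1])
E
```

```text
5.9167 [ 0.50328434 -0.09479226  0.06844616] [-0.99399631 -0.69896035 -1.58435729] [ 0.03680621 -0.01196941 -0.01058875] 0.009091763737692661 44.997162222862244
```

View pics/s2.png

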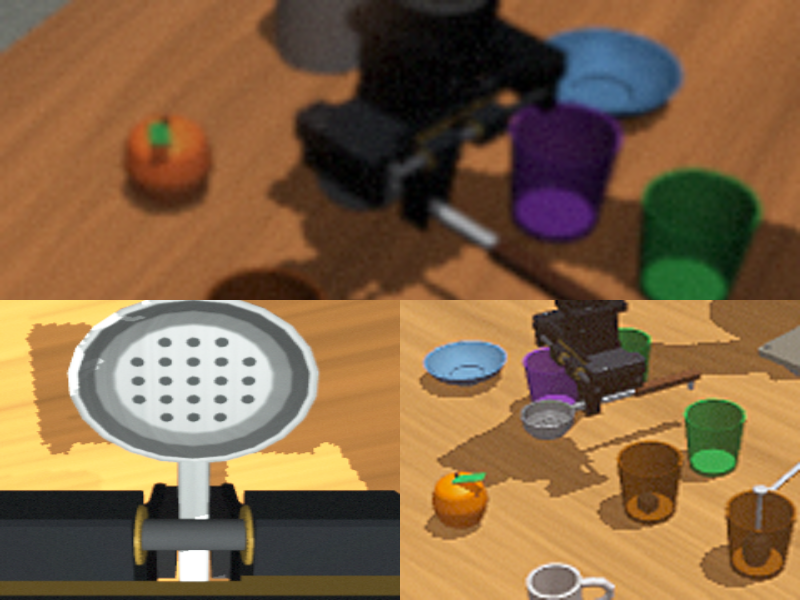

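The lift went well: the bar is between the pads, the spoon is level, and nothing was displaced. Next I'll raise it and carry it over.

Request:
arm_command(moves=[0,0,-0.4,0,0,0,-0.9,0,0,0,-1.2,0,0,0,-1.2,0,0,0,-0.9,0,0,0,-0.5,0,0,0,0,0,0,0,0,0])

```text
time: 6.73
ee_pos: [0.5035, -0.0949, 0.1198]
eef_rot: [0.989, -0.148, 0.0, 0.0]
ft_force: [0.7, 0.0, -1.2]
width: 0.0095
grip_force: 45.0
```

Request:
arm_command(moves=[-0.3,-0.6,0,0,-0.5,-1.2,0,0,-0.8,-1.9,0,0,-0.9,-2.1,0,0,-0.9,-2.1,0,0,-0.9,-2.1,0,0,-0.8,-2.1,0,0,-0.8,-1.9,0,0,-0.5,-1.2,0,0,-0.3,-0.6,0,0,0,0,0,0,0,0,0,0])

```text
time: 7.73
ee_pos: [0.4854, 0.076, 0.1193]
eef_rot: [0.989, -0.148, -0.0, 0.0]
ft_force: [0.4, -0.2, -2.4]
width: 0.0092
grip_force: 45.0
```

```bash
python3 - <<'E'
from bench import r
from h import *
s=r.read_state();i=r.camera_info('wrist');w=r.camera('wrist');T=s['ee_pos'];M=R.from_quat(s['eef_rot']).as_matrix()
print(s['time'],T,s['ft_force'],s['grip_force'])
g=cv2.medianBlur(cv2.cvtColor(w,cv2.COLOR_RGB2GRAY)[:240],3)
c=cv2.HoughCircles(g,cv2.HOUGH_GRADIENT,1,30,param1=120,param2=25,minRadius=35,maxRadius=75)
print(c)
print('pred bowl',proj(i,T+M@[.062,0,-.0165]),'pred cup',proj(i,[.5445,.057,.08]),proj(i,[.5445+.042,.057,.08]),'floor',proj(i,[.5445,.057,.0]))
side=r.camera('side')
cv2.imwrite('pics/f.png',np.hstack([cv2.resize(w[:330,180:450],(400,489)),cv2.resize(side[120:240,270:370],(400,480))[:,:] if 0 else cv2.resize(side[120:242,270:370],(400,489),interpolation=2)])[:,:,::-1])
E
```

```text
7.7333 [0.48540783 0.07600009 0.11926617] [ 0.38880001 -0.18794143 -2.37205208] 44.99702274799347
[[[315.5 130.5  47.6]
  [143.5 195.5  36.6]
  [ 79.5 205.5  42.7]]]
pred bowl [315.6251557  136.04097182] pred cup [317.01157111 129.07236366] [297.10844674  62.19447246] floor [316.65806682 123.94549312]
```

View pics/f.png

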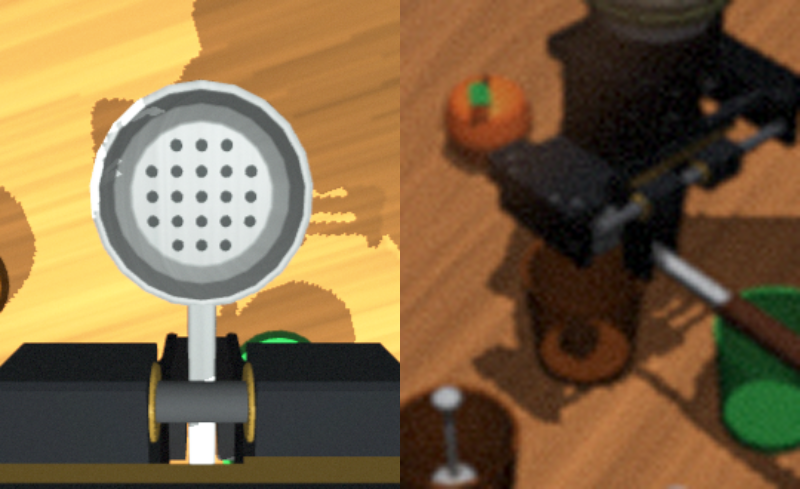

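The bowl is at about (316,130) in the wrist view, against a predicted cup axis of (317,129). The side view shows it above the sugared cup, with the bar-to-grip joint at about (354.5,195). I'll check that it's level from the handle before handing in.

```bash
python3 - <<'E'
from bench import r
from h import *
s=r.read_state();T=s['ee_pos'];M=R.from_quat(s['eef_rot']).as_matrix();im=r.camera('side');b=r.camera('side')
i=r.camera_info('side')
for dz in(-.01,0,.01): print('grip0 side',dz,proj(i,T+M@[-.065,0,-.0125-dz]),'tail',proj(i,T+M@[-.173,0,-.012-dz*2.7]))
sc=r.camera('scene');j=r.camera_info('scene')
print('scene bowl rim',proj(j,T+M@[.062,0,-.0165]),'bottom',proj(j,T+M@[.062,0,.0095]),'tail',proj(j,T+M@[-.173,0,-.012]))
cv2.imwrite('pics/g.png',np.hstack([cv2.resize(im[160:260,320:420],(400,400)),cv2.resize(sc[110:210,280:380],(400,400))])[:,:,::-1])
E
```

```text
grip0 side -0.01 [351.13481356 198.15989189] tail [384.639329   227.69975409]
grip0 side 0 [351.35636826 195.04620008] tail [385.95513057 219.33890248]
grip0 side 0.01 [351.58106302 191.88837863] tail [387.32531238 210.63250856]
scene bowl rim [318.96769684 177.04226398] bottom [319.02906213 184.32246593] tail [382.05669636 159.83718267]
```

View pics/g.png

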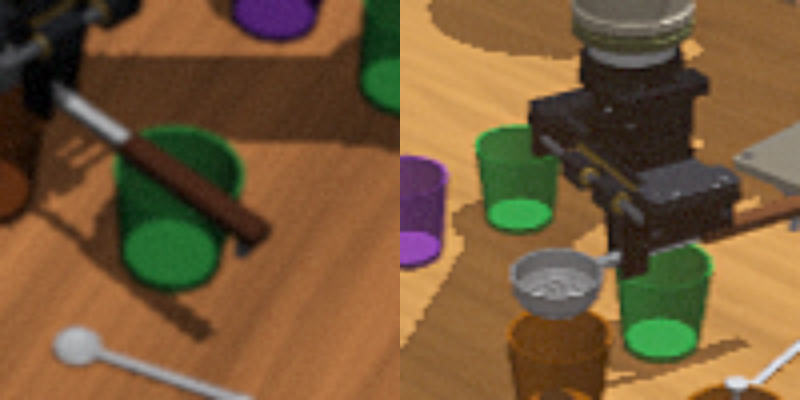

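In the side view the bar-to-grip joint is at (351.5,195) and the tail at (387,218). In the scene view the bowl rim is at (319,177). All match the level prediction to about 2 px, so I'm handing it in.

```bash
python3 -c "
from bench import r
print(r.close_job())"
```

```text
the job is handed in; nothing more can be done
None
```

I handed the job in with the strainer spoon held level at its balance point, its bowl centred about 3 cm above the rim of the sugared cup; the verdict wasn't reported, and I saw no sign of anything else being touched or moved.

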